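Show a leaking cartridge valve's seat to the inspection camera

ROBOT

A 7-joint arm with a two-finger parallel gripper is mounted at the origin on the work surface. World frame = base frame: x ahead of the robot, y to its left, z up, the work surface at z = 0. Lengths are in m, angles in rad, forces in N, time in s.
With the tool pointing down it reaches from about 0.425 to 0.875 m from the base axis. Payload 4.7 kg.
Tool frame: the origin (TCP) lies at the centre of the arm's flange, where the gripper is bolted on; the fingertips stand 182 mm ahead of it and the grasp point (between the pads) lies ahead of it (ctrl.hold_point_z is the z of the grasp point in the tool frame, in m); z points along the fingers, y is the direction in which the jaws open and shut (so a half turn about z gives the same grasp; the last joint's range is limited). The gripper opens to 87 mm and grips with 3 to 60 N. Pads are 19 mm wide; open, the fingers measure 117 mm over their backs; the gripper's body (75 mm by 190 mm) begins 51 mm behind the grasp point.
Start: joints at [1.174, 0.321, -0.07, 1.45, 0.023, 1.371, -0.057], TCP at [0.26, -0.596, 0.405] pointing down, gripper open.
Joint ranges: [-2.86, 2.86], [-0.3, 2.09], [-1.38, 1.24], [0.06, 2.45], [-1.56, 4.7], [0.09, 2.05], [-2.69, 2.69]. Speed limits (rad/s): [2.57, 2.57, 3.14, 3.14, 3.14, 3.14, 3.14].

INTERFACE

Orientations are given as a rotation vector (axis times angle).
In Python, from bench import get_state, imaging, workorder, ctrl gives the robot as it stands.
- The arm moves only by the tool step_arm, never from a script. Its argument "increments" is a list of rows, each an object of numbers: "claw": the opening, from 0 (shut) to 1 (fully open); "tx", "ty", "tz": the shift along the tool's x, y, z in m; "spin": the turn about the tool's z in degrees. A call has 1 to 8 rows; each row is the pose to reach, as a shift and turn from the pose commanded when the call began, along the tool's axes at that moment; what a row does not reach only later rows make up. A row lasts 1/12 s, in which the tool goes at most 41.7 mm and 7.16 degrees, less where a joint would pass 70% of its speed; a pose out of reach is approached as far as the arm can. A call with a gripper value outside its range is refused whole. The fingers move at their own pace and stop on an object; "force" is the grip in N (left out, the last holds). Time passes only in rows, so rows that repeat a pose let the fingers close. It gives the time, the measured TCP pose, the force and the opening at its end, in the units of the state.
- get_state(): the state, without advancing time (a new reading comes with each control period).
- imaging.get_image(name): name is "scene" or "top"; returns the picture (384x512x3 uint8, blue, green, red); there is no depth.
- imaging.camera_params(name): a dict with "intrinsics" (3x3 intrinsics, pixels), "distortion" ([k1, k2, p1, p2, k3] as OpenCV has them; the pictures are not rectified), "camera_from_world" (4x4, takes a point from world to camera coordinates). Camera axes: x right, y down, z forward; pixel columns grow to the right and rows downward; lengths in m; the calibration is good to about 2 mm. A picture is of the moment at which its call begins. camera_params takes no time and is no camera call.
- workorder.close_job(): hands the job in, once; it reports no verdict.
The state is a dict: "time": time; "joint_positions": joint angles; "qd": joint speeds; "joint_torque": joint torques, N m; "position": TCP position; "tool_rot": TCP orientation; "ft_force": force on the tool from outside, world axes, zero at the start; "torque": the same for the moment, N m; "grip_width": opening from 0.0 (shut) to 1.0 (fully open).
Only numpy, scipy, OpenCV 4.12 (cv2) and the standard library are available. Lean on these libraries where they do the work, as an engineer would, in place of code of your own. Each camera call takes 0.05 s, during which the arm holds its last target. There are 200 camera calls.

TASK

The cartridge valve with the yellow paint on its stem end leaked on test: draw it straight up out of the manifold and show its seat to the inspection camera. Finish while holding it still in mid-air, its nose end pointing squarely into the lens, centred in the view and 10 cm in front of the ring light. Leave the two blue-marked valves, the camera and everything else on the bench as they are.

Things in the scene. Friction and masses are not known exactly. Their poses are not given: they have to be found in the camera images.
- manifold: fixed aluminium block, 90 x 220 mm, in a fixture with 150 x 270 mm base plate; origin at the centre of the plate's underside on the bench, z up, y along the block. Top face 85 mm above the bench, with three cavities in a row at y = -68, 0, +68 mm (28.5 mm bores, 62 mm deep), a cartridge valve in each. Capped ports stick out up to 26 mm from its long faces, below the top
- valve_yellow: the valve to inspect, steel, unscrewed already: stands loose (1.5 mm clearance, lifts straight out) in any cavity. Origin on its axis, at the underside of the hexagon that rests on the block; z towards the stem end, up. Hexagon 34 mm wide, 14 high; round 18 mm stem at z = 14 to 80 mm, its last 22 mm yellow; below, 27 mm thread, then 23 to 20 mm nose to z = -55. 0.22 to 0.45 kg, centred at z = 15
- yellow_nose (a point): centre of the flat nose end (the seat) of the yellow-marked valve, 55 mm below its origin, inside the cavity at the start; axes as the valve's. The valve's spin about its own axis does not matter
- yellow_end (a point): centre of the free end of the stem of the yellow-marked valve, 80 mm above its origin; axes as the valve's
- valve_blue_a: neighbouring cartridge valve of the same shape, stem end painted blue, loose in another cavity (stem ends stand 80 mm above the block's top face); origin and axes as for the yellow one; leave it alone
- valve_blue_b: the other blue-marked cartridge valve; leave it alone
- camera_stand: aluminium base plate (110 x 100 x 10 mm) and upright bracket (75 mm high) of the inspection camera, fixed; origin at the centre of the plate's underside, z up, -x the way the camera leans, roughly towards the robot. The small grey camera with black lens and ring light (72 mm across, white face) pivots 62 mm up and looks obliquely upwards, 25 to 42 degrees off vertical; leave its setting alone
- camera_lens (a point): centre of the ring light's front face, 60 mm from the camera's pivot; z points out along the line of sight, obliquely up. The valve's nose end belongs on this axis 100 mm out, the valve's z along this z (nose to the lens, stem away)
- coil_a: black solenoid coil, 40 x 46 x 50 mm with a 22 mm grey connector on its -x side, loose on the bench; origin at the centre of its underside; leave it alone
- coil_b: another such coil
- coil_c: another such coil
- wrench: steel wrench lying flat on the bench, loose; origin underneath its middle, x along it; leave it alone
- red_cap: red plastic port cap, 38 mm flange, 24 mm high, loose on the bench; origin at the centre of its underside; leave it alone
- drill: yellow and black cordless drill standing on its battery, about 200 mm high, loose; origin under the battery, chuck to +x; leave it alone
Things that resemble listed ones, but are neither listed nor needed, are in the scene too. What is shaped like the valve_yellow but purple is not meant.

How it is judged:
On the way:
1. the yellow-marked valve is drawn clear of the manifold, held in the gripper (z of yellow_nose in the frame of manifold above 0.09 m and contact force between valve_yellow and the fingers above 1 N), for 0.1 s.
At the end, for the whole second after the job is handed in: The yellow-marked valve is held by the gripper alone, still, in mid-air, its nose end within 15 mm either way of the camera's line of sight and 100 mm (within 18 mm) in front of the ring light, its axis within 10 degrees of the line of sight, nose towards the lens (contact force between valve_yellow and the fingers above 1 N and contact force between valve_yellow and camera_stand below 0.1 N and contact force between valve_yellow and manifold below 0.1 N and height (world z) of yellow_nose above 0.12 m and x of yellow_nose in the frame of camera_lens between -0.015 and 0.015 m and y of yellow_nose in the frame of camera_lens between -0.015 and 0.015 m and z of yellow_nose in the frame of camera_lens between 0.082 and 0.118 m and z of yellow_end in the frame of camera_lens above 0.21 m and angle between the z axis of valve_yellow and the z axis of camera_lens, either way round below 0.175 rad and linear speed of valve_yellow below 0.02 m/s and angular speed of valve_yellow below 0.2 rad/s); the arm keeps its last pose, push and grip.
It fails at once if the valve is cocked over (more than 11 degrees) while its nose is still in the cavity (z of yellow_nose in the frame of manifold below 0.083 m and angle between valve_yellow's own z axis and vertical above 0.2 rad).
It fails at once if the camera is knocked out of its setting (5 mm) (distance of camera_lens from where it was at the start of the episode above 0.005 m).
It fails at once if a blue-marked valve is disturbed (by more than 10 mm) (distance of any of valve_blue_a, valve_blue_b from where it was at the start of the episode above 0.01 m).
It fails at once if something else on the bench is moved (by more than 20 mm) (distance of any of coil_a, coil_b, coil_c, wrench, red_cap, drill from where it was at the start of the episode above 0.02 m).
It also fails if it takes over 35 s, if anything falls off the work surface, if the arm or the gripper's body presses on something with over 40 N, if the wrist force passes 120 N, or if a joint passes its speed limit or range.

## Working session

There is one attempt and no reset: what is moved stays moved. The work goes in short steps, Python scripts to look and compute and a tool call to move; the robot and the scene stay as the last step left them, time stands still between calls to the robot, and variables do not carry over. Pictures are saved under pics/ and viewed, on a budget of 10 in all, crops included, one or two more only if the job needs it, and the job is handed in when it is done.

Besides the shell and the picture viewer there is one more tool, called in YAML: its name, and indented under it one key for each argument. step_arm: Moves the arm, as the interface text tells. Its arguments: {"type":"object","properties":{"increments":{"type":"array"},"force":{"type":"number"}},"required":["increments"]}

```bash
ls; mkdir -p pics; python3 - <<'E'
from bench import get_state, imaging, ctrl
import cv2
print(get_state()); print(ctrl.hold_point_z, [a for a in dir(ctrl) if a[0]!='_'])
for n in("scene","top"):
    cv2.imwrite(f"pics/{n}0.png",imaging.get_image(n)); print(imaging.camera_params(n))
E
```

```text
pics
{'time': 0.0, 'joint_positions': array([ 1.17412015,  0.32182788, -0.0701128 ,  1.45168167,  0.02261987,
        1.37079118, -0.05689467]), 'qd': array([ 2.88023522e-04, -3.04888083e-04, -6.35351052e-04, -1.27305186e-04,
       -2.59675858e-04, -1.58428072e-03, -2.50648621e-05]), 'joint_torque': array([-2.17192942e-04, -4.91294825e+01, -4.04057242e-01, -3.12525415e+01,
       -6.37814845e-02,  4.38063231e-02,  1.86629118e-04]), 'position': array([ 0.25945796, -0.5957457 ,  0.40365488]), 'tool_rot': array([-3.07372516e+00, -6.40442878e-01,  7.81478507e-04]), 'ft_force': array([ 1.12503313, -0.19006161,  0.50857089]), 'torque': array([0.02501511, 0.0208022 , 0.05858017]), 'grip_width': 1.0014924239765925}
0.1635 ['MotionError', 'hold_point_z']
{'intrinsics': array([[470.48596888,   0.        , 267.09070675],
       [  0.        , 470.48596888, 186.69654563],
       [  0.        ,   0.        ,   1.        ]]), 'distortion': array([-0.05744562,  0.        ,  0.        ,  0.        ,  0.        ]), 'camera_from_world': array([[-0.59426706,  0.80393976,  0.02296793,  0.37173056],
       [ 0.49681326,  0.38939923, -0.77559321, -0.17035632],
       [-0.63247391, -0.44949872, -0.63081507,  1.82504769],
       [ 0.        ,  0.        ,  0.        ,  1.        ]])}
{'intrinsics': array([[363.42552377,   0.        , 254.81114858],
       [  0.        , 363.42552377, 189.94255187],
       [  0.        ,   0.        ,   1.        ]]), 'distortion': array([-0.05136117,  0.        ,  0.        ,  0.        ,  0.        ]), 'camera_from_world': array([[ 0.0077124 , -0.9999301 , -0.00896218, -0.0239725 ],
       [-0.99772091, -0.00709394, -0.06710194,  0.58292349],
       [ 0.06703367,  0.00945927, -0.99770587,  1.18303958],
       [ 0.        ,  0.        ,  0.        ,  1.        ]])}
```

View pics/scene0.png

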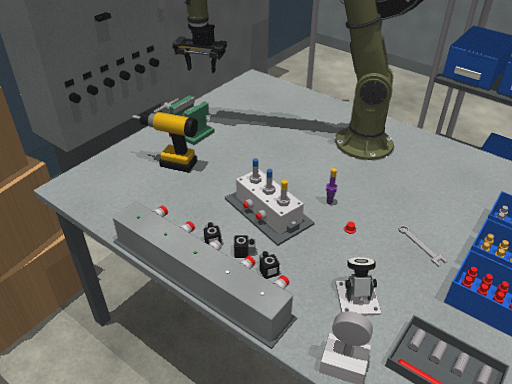

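View pics/top0.png

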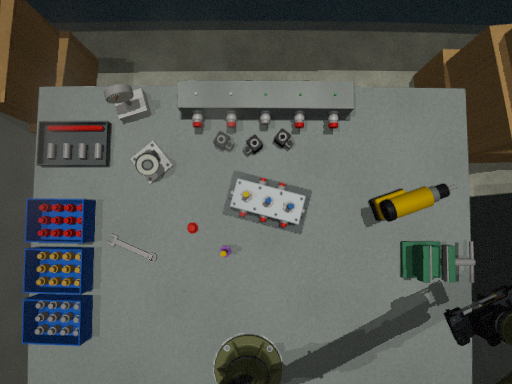

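The yellow-stem candidates are the steel valve in the manifold at scene (284,185) / top (246,195), and the purple one standing free at scene (333,175) / top (224,252). The valve in the manifold fits the description. The camera stand is at scene (360,285) / top (151,161), and the grey disc at scene (350,330) is a lookalike. I'll check enlarged crops before moving.

```bash
python3 - <<'E'
import cv2,numpy as np
s=cv2.imread("pics/scene0.png");t=cv2.imread("pics/top0.png")
r=lambda im,x,y,w,h,k:cv2.resize(im[y:y+h,x:x+w],None,fx=k,fy=k,interpolation=cv2.INTER_CUBIC)
# scene manifold x220-320,y145-245 ; scene cam x 330-390,y250-320 ; 
cv2.imwrite("pics/c1.png",np.hstack([r(s,222,150,100,90,4),r(s,325,245,100,90,4)]))
cv2.imwrite("pics/c2.png",np.hstack([r(t,218,165,100,75,4),r(t,105,130,100,75,4)]))
E
```

```text
(no output)
```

View pics/c1.png

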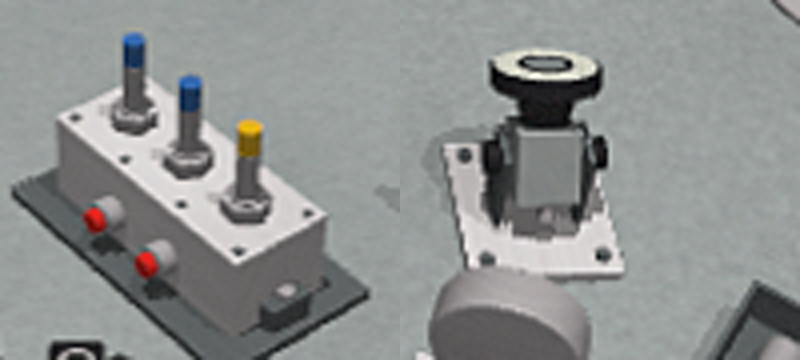

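View pics/c2.png

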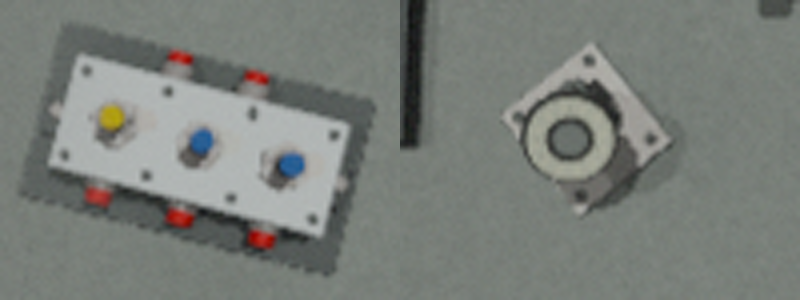

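The crops confirm it: the yellow stem stands in an end cavity of the manifold, with its top at top-crop (112,116). The ring light is at top-crop (569,138) and scene-crop (546,66). Next I'll fit the poses.

```bash
cat > h.py <<'E'
import cv2,numpy as np
from bench import get_state, imaging, workorder, ctrl
from scipy.spatial.transform import Rotation as R
from scipy.optimize import least_squares
P={n:imaging.camera_params(n) for n in("scene","top")}
def proj(n,X):
    p=P[n];T=p["camera_from_world"]
    return cv2.projectPoints(np.atleast_2d(np.float64(X)),cv2.Rodrigues(T[:3,:3])[0],T[:3,3],p["intrinsics"],p["distortion"])[0][:,0]
def tri(d):
    return least_squares(lambda x:np.concatenate([proj(n,x)[0]-uv for n,uv in d.items()]),[.5,0,.1])
E
python3 - <<'E'
from h import *
ct=lambda u,v:np.array([218+u/4,165+v/4]); cs=lambda u,v:np.array([222+u/4,150+v/4])
mt=[ct(*p) for p in[(77,53),(352,122),(322,237),(50,165)]]; ms=None
st=[ct(*p) for p in[(112,116),(202,140),(291,163)]]
ss=[cs(*p) for p in[(250,124),(190,80),(134,37)]]
for a,b in zip(st,ss):
    r=tri({"top":a,"scene":b});print("stem",r.x.round(4),r.fun.round(1))
# manifold: x,y,yaw ; yellow at y=+-68 along; block axis fit
def man(x,k=1):
    c,s=np.cos(x[2]),np.sin(x[2]);M=np.array([[c,-s],[s,c]])
    f=lambda a,z:np.c_[np.array(a)@M.T+x[:2],np.full(len(a),z)]
    return f([(.045,.11),(.045,-.11),(-.045,-.11),(-.045,.11)],.085),f([(0,.068),(0,0),(0,-.068)],.165)
def res(x):
    c,e=man(x);return np.r_[(proj("top",c)-mt).ravel(),(proj("top",e)-st).ravel(),(proj("scene",e)-ss).ravel()]
r=least_squares(res,[.5,0,0]);print("man",r.x,np.abs(r.fun).max());print(man(r.x)[1].round(4)); print(r.fun.reshape(-1,2).round(1).tolist())
# camera stand
dt=lambda u,v:np.array([105+u/4,130+v/4]); ds=lambda u,v:np.array([325+u/4,245+v/4])
r=tri({"top":dt(169,138),"scene":ds(146,66)});L=r.x;print("lens",L.round(4),r.fun.round(1))
bt=[dt(*p) for p in[(190,42),(272,142),(182,213),(100,120)]]
X=[]
for uv in bt: X.append(least_squares(lambda q:proj("top",[q[0],q[1],.01])[0]-uv,[.6,.2]).x)
X=np.array(X);print("plate",X.round(4).tolist(),X.mean(0).round(4),np.linalg.norm(np.roll(X,-1,0)-X,axis=1).round(3))
# ring segmentation for ellipse
for n,(x,y,w,h) in{"top":(125,145,50,40),"scene":(340,250,45,25)}.items():
    im=cv2.imread(f"pics/{n}0.png")[y:y+h,x:x+w].astype(int)
    print(n,'\n'.join(' '.join(f"{v:3d}" for v in row) for row in im.sum(2)//3))
E
```

```text
stem [0.56   0.0066 0.1639] [-0.7  0.5 -0.9 -0. ]
stem [ 0.5433 -0.0593  0.1631] [-0.6  0.4 -0.7 -0.1]
stem [ 0.5272 -0.1241  0.1646] [-0.5  0.3 -0.6 -0.1]
man [ 0.54387843 -0.0599003  -0.24555442] 1.1293470981823646
[[ 0.5604  0.0061  0.165 ]
 [ 0.5439 -0.0599  0.165 ]
 [ 0.5273 -0.1259  0.165 ]]
[[-0.2, 0.2], [-0.9, 0.5], [-0.4, -0.2], [-0.8, 0.0], [-0.5, 0.3], [-0.4, 0.2], [0.1, 0.3], [-1.1, -0.4], [-1.0, -0.5], [-1.1, -0.4]]
lens [0.6524 0.3156 0.1093] [-0.7  0.4 -0.7  0. ]
plate [[0.7493, 0.3288], [0.6642, 0.2565], [0.6038, 0.3313], [0.6823, 0.4039]] [0.6749 0.3301] [0.112 0.096 0.107 0.101]
top 123 124 121 122 124 121 123 124 122 122 124 121 122 124 121 122 120 119 120 120 121 141 161 163 162 147  89  81 105 166 170 163 118 120 123 119 119 121 120 123 120 121 120 123 120 122 120 122 121 121
124 123 123 121 124 124 125 126 122 122 124 123 123 122 122 124 124 120 120 123 133 167 165 165 164 159 127 120 133 167 169 167 150 112 116 118 119 122 119 122 120 119 119 121 121 117 123 122 119 117
120 121 121 123 123 123 122 124 123 123 119 125 127 122 120 119 123 120 130 146 162 163 166 
[... 11313 characters left out ...]
 153 154 157 158 157 155 157 158 146  71  15  26  24  27  27  22  21  24  18  22  26  17   3  91 168 169 166 162 153 153 153 155 158 163 161 157 156 156 160 164
160 160 165 160 156 156 158 157 156 152 152 157 165 176 103  25  18  30  23  26  29  25  23  29  25  20  19  16 136 158 157 157 159 156 150 155 159 162 167 164 157 160 156 154 159
163 164 164 159 155 157 160 159 157 158 162 158 164 174 121  49  26  29  24  22  20  28  20  23  25  22  16  55 173 165 156 157 159 157 156 157 162 160 162 156 155 162 157 152 155
159 160 162 159 157 158 162 164 159 160 171 105  52  48  39  13  12  21  21  17  25  26  21  29  25  21  12  79 160 157 150 156 161 154 157 159 162 156 156 152 155 156 155 156 161
```

```bash
cat > fit.py <<'E'
from h import *
S=np.array([(12,7.65),(12,13.4),(16,7),(16,14.2),(20,6.9),(20,14.64),(24,7.25),(24,14.7),(28,7.8),(28,14.5),(31,8.75),(31,13.92),(10,8.2),(10,12.45),(33.9,11),(33.8,12),(8.1,11)])+[340,250]
T=np.array([(20,29),(22,29.1),(24,29.05),(22,8.9),(20,8.95),(24,8.95),(11.15,19),(11.1,20),(11.3,18),(33.1,19),(33.07,20),(32.96,21)])+[125,145]
dt=lambda u,v:np.array([105-.375+u/4,130-.375+v/4])
bt=np.array([dt(*p) for p in[(190,42),(272,142),(182,213),(100,120)]])
th=np.linspace(0,2*np.pi,181)
def edge(n,L,d,r,pts):
    u=np.cross(d,[0,0,1]);u/=np.linalg.norm(u);v=np.cross(d,u)
    q=proj(n,L+r*(np.cos(th)[:,None]*u+np.sin(th)[:,None]*v)).astype(np.float32)
    return [cv2.pointPolygonTest(q,tuple(map(float,p)),True) for p in pts]
def unpack(x):
    px,py,yaw,off,a,r=x[:6];ex=np.array([np.cos(yaw),np.sin(yaw),0])
    d=-np.sin(a)*ex+np.cos(a)*np.array([0,0,1])
    return np.array([px,py,.062])+off*ex+.06*d,d,ex
def res(x,wo=0):
    L,d,ex=unpack(x);ey=np.array([-ex[1],ex[0],0]);o=np.array([x[0],x[1],.01])
    c=[o+s*.055*ex+t*.05*ey for s,t in[(1,1),(1,-1),(-1,-1),(-1,1)]]
    # order c: cyclic; match bt (top corner..)
    c=[c[i] for i in(0,1,2,3)]
    return np.r_[.5*np.ravel(proj("top",c)-bt),edge("scene",L,d,x[5],S),edge("top",L,d,x[5],T),wo*x[3]*1000]
if __name__=="__main__":
    for wo in(0,1):
        r=least_squares(res,[.675,.33,.73,0,.55,.033,],x_scale=[.01,.01,.1,.01,.1,.001],args=(wo,))
        L,d,ex=unpack(r.x);cov=np.linalg.inv(r.jac.T@r.jac)*2*r.cost/20
        print(r.x.round(4),"deg",np.degrees(r.x[[2,4]]).round(1),"sd",np.sqrt(np.diag(cov)).round(4),"cost",r.cost.round(2));print("L",L.round(4),"d",d.round(3));print(r.fun.round(1).tolist())
E
python3 fit.py
```

```text
[ 0.684   0.3178 -0.2553  0.0018  0.4848  0.0355] deg [-14.6  27.8] sd [0.0073 0.0018 0.1957 0.007  0.1961 0.0017] cost 181.9
L [0.6588 0.3243 0.1151] d [-0.451  0.118  0.885]
[-3.2, 0.1, 0.6, -8.7, 7.3, -1.9, 3.5, 5.9, 1.6, -1.6, 2.0, 0.5, 0.8, 2.5, -0.5, 4.4, -2.0, 3.5, -2.8, 1.2, -0.4, -2.5, -2.9, -2.1, -3.3, -0.6, -0.9, -1.3, 0.8, 1.7, -0.2, 3.1, 2.7, 3.6, -3.9, -3.9, -3.8, 0.0]Traceback (most recent call last):
  File "fit.py", line 24, in <module>
    L,d,ex=unpack(r.x);cov=np.linalg.inv(r.jac.T@r.jac)*2*r.cost/20
                           ~~~~~~~~~~~~~^^^^^^^^^^^^^^^
    ainv = _umath_linalg.inv(a, signature=signature)
    raise LinAlgError("Singular matrix")
numpy.linalg.LinAlgError: Singular matrix
```

```bash
sed -i 's/\[(1,1),(1,-1),(-1,-1),(-1,1)\]/[(1,-1),(-1,-1),(-1,1),(1,1)]/; s/args=(wo,))/args=(wo,),diff_step=2e-3)/; s/;print(r.fun.round(1).tolist())/;print(r.fun.round(1).tolist())/' fit.py; sed -i 's/\[.675,.33,.73,0,.55,.033,\]/[.675,.33,.73,.005,.55,.033]/' fit.py; python3 fit.py
```

```text
[0.6756 0.3318 0.701  0.0033 0.5469 0.0332] deg [40.2 31.3] sd [0.0013 0.0012 0.0171 0.0017 0.0115 0.0004] cost 2.18
L [0.6542 0.3138 0.1132] d [-0.397 -0.335  0.854]
[0.1, 0.1, -0.1, -0.0, -0.3, 0.6, -0.0, -0.3, 0.2, -0.0, 0.0, -0.1, -0.1, -0.2, -0.0, -0.2, -0.2, -0.5, -0.2, -0.6, 0.3, 0.2, -0.6, -0.7, 0.6, 0.3, 0.3, 0.1, 0.2, 0.1, -0.0, 0.6, 0.5, 0.7, -0.4, -0.4, -0.4, 0.0]
[6.777e-01 3.336e-01 7.010e-01 2.000e-04 5.420e-01 3.310e-02] deg [40.2 31.1] sd [0.0007 0.0007 0.0182 0.0005 0.0121 0.0004] cost 2.5
L [0.6542 0.3138 0.1134] d [-0.394 -0.333  0.857]
[-0.1, -0.2, -0.3, -0.4, -0.5, 0.2, -0.3, -0.6, 0.3, -0.1, 0.1, -0.1, 0.1, -0.2, 0.1, -0.2, -0.1, -0.5, -0.2, -0.6, 0.3, 0.2, -0.6, -0.7, 0.6, 0.3, 0.3, 0.1, 0.2, 0.1, -0.0, 0.6, 0.5, 0.7, -0.4, -0.4, -0.4, 0.2]
```

```bash
cat >> h.py <<'E'
def cur():
    s=get_state();Rm=R.from_rotvec(s["tool_rot"]).as_matrix()
    return s,np.array(s["position"]),Rm
def go(target,psi):
    "shift in tool axes and spin (deg) to reach TCP target with tool x at azimuth psi (deg)"
    s,p,Rm=cur();d=Rm.T@(np.array(target)-p);a=np.degrees(np.arctan2(Rm[1,0],Rm[0,0]))
    sp=-((psi-a+180)%360-180)
    print("t",round(s["time"],2),"pos",p.round(4),"az",round(a,2),"tilt",np.degrees(np.arccos(-Rm[2,2])).round(2),"f",np.round(s["ft_force"],1),"w",round(s["grip_width"],3),"j",np.round(s["joint_positions"],2))
    print("  -> tx %.4f ty %.4f tz %.4f spin %.2f"%(*d,sp))
E
python3 - <<'E'
from h import *
k=.375
ct=lambda u,v:np.array([218-k+u/4,165-k+v/4]); cs=lambda u,v:np.array([222-k+u/4,150-k+v/4])
mt=[ct(*p) for p in[(77,53),(352,122),(322,237),(50,165)]]
st=[ct(*p) for p in[(112,116),(202,140),(291,163)]]
ss=[cs(*p) for p in[(250,124),(190,80),(134,37)]]
for a,b in zip(st,ss):
    r=tri({"top":a,"scene":b});print("stem",r.x.round(4),r.fun.round(1))
def man(x):
    c,s=np.cos(x[2]),np.sin(x[2]);M=np.array([[c,-s],[s,c]])
    f=lambda a,z:np.c_[np.array(a)@M.T+x[:2],np.full(len(a),z)]
    return f([(.045,.11),(.045,-.11),(-.045,-.11),(-.045,.11)],.085),f([(0,.068),(0,0),(0,-.068)],.165)
def res(x):
    c,e=man(x);return np.r_[(proj("top",c)-mt).ravel(),(proj("top",e)-st).ravel(),(proj("scene",e)-ss).ravel()]
r=least_squares(res,[.5,0,0]);print("man",r.x,np.degrees(r.x[2]));print(man(r.x)[1].round(4)); print(r.fun.reshape(-1,2).round(1).tolist())
go([*man(r.x)[1][0][:2],.42],90+np.degrees(r.x[2]))
E
```

```text
stem [0.5614 0.007  0.1663] [-0.5  0.3 -0.6 -0. ]
stem [ 0.5447 -0.0587  0.1655] [-0.4  0.3 -0.5 -0. ]
stem [ 0.5286 -0.1234  0.167 ] [-0.3  0.2 -0.4 -0. ]
man [ 0.54487621 -0.05938788 -0.245475  ] -14.064681419711876
[[ 0.5614  0.0066  0.165 ]
 [ 0.5449 -0.0594  0.165 ]
 [ 0.5284 -0.1253  0.165 ]]
[[-0.0, 0.3], [-0.7, 0.6], [-0.2, -0.2], [-0.6, 0.1], [-0.3, 0.3], [-0.2, 0.2], [0.3, 0.3], [-0.7, 0.3], [-0.7, 0.1], [-0.8, 0.2]]
t 0.1 pos [ 0.2595 -0.5958  0.4038] az 23.54 tilt 0.1 f [ 0.4 -0.1  0.3] w 0.999 j [ 1.17  0.32 -0.07  1.45  0.02  1.37 -0.06]
  -> tx 0.5174 ty -0.4317 tz -0.0155 spin -52.39
```

step_arm:
  increments:
    - {"tx": 0.03, "ty": -0.025, "tz": -0.015, "spin": -4, "claw": 1}
    - {"tx": 0.25, "ty": -0.21, "tz": -0.015, "spin": -26}
    - {"tx": 0.25, "ty": -0.21, "tz": -0.015, "spin": -26}
    - {"tx": 0.25, "ty": -0.21, "tz": -0.015, "spin": -52.4}
    - {"tx": 0.25, "ty": -0.21, "tz": -0.015, "spin": -52.4}
    - {"tx": 0.25, "ty": -0.21, "tz": -0.015, "spin": -52.4}
    - {"tx": 0.25, "ty": -0.21, "tz": -0.015, "spin": -52.4}
    - {"tx": 0.25, "ty": -0.21, "tz": -0.015, "spin": -52.4}

```text
invalid input at $.increments[1]: expected keys claw, tx, ty, tz, spin
```

```bash
python3 -c "
from h import *
go([.5614,.0066,.42],75.94)"
```

```text
t 0.1 pos [ 0.2595 -0.5958  0.4038] az 23.54 tilt 0.1 f [ 0.4 -0.1  0.3] w 0.999 j [ 1.17  0.32 -0.07  1.45  0.02  1.37 -0.06]
  -> tx 0.5174 ty -0.4317 tz -0.0155 spin -52.40
```

step_arm:
  increments:
    - {"tx": 0.03, "ty": -0.025, "tz": -0.015, "spin": -4, "claw": 1}
    - {"tx": 0.25, "ty": -0.21, "tz": -0.015, "spin": -52.4, "claw": 1}
    - {"tx": 0.25, "ty": -0.21, "tz": -0.015, "spin": -52.4, "claw": 1}
    - {"tx": 0.25, "ty": -0.21, "tz": -0.015, "spin": -52.4, "claw": 1}
    - {"tx": 0.25, "ty": -0.21, "tz": -0.015, "spin": -52.4, "claw": 1}
    - {"tx": 0.25, "ty": -0.21, "tz": -0.015, "spin": -52.4, "claw": 1}
    - {"tx": 0.25, "ty": -0.21, "tz": -0.015, "spin": -52.4, "claw": 1}
    - {"tx": 0.25, "ty": -0.21, "tz": -0.015, "spin": -52.4, "claw": 1}

```text
time: 0.77
position: [0.4056, -0.3008, 0.4195]
tool_rot: [-2.47, -1.941, 0.0]
ft_force: [-0.5, -0.7, -0.1]
grip_width: 1.001
```

```bash
python3 -c "
from h import *
go([.5614,.0066,.42],75.94)"
```

```text
t 0.77 pos [ 0.4056 -0.3008  0.4195] az 76.34 tilt 0.02 f [-0.5 -0.7 -0.1] w 1.001 j [ 0.94  0.02 -0.36  1.77  0.01  1.35  0.34]
  -> tx 0.3355 ty 0.0788 tz -0.0004 spin 0.40
```

step_arm:
  increments:
    - {"tx": 0.3355, "ty": 0.0788, "tz": 0, "spin": 0.4, "claw": 1}
    - {"tx": 0.3355, "ty": 0.0788, "tz": 0, "spin": 0.4, "claw": 1}
    - {"tx": 0.3355, "ty": 0.0788, "tz": 0, "spin": 0.4, "claw": 1}
    - {"tx": 0.3355, "ty": 0.0788, "tz": 0, "spin": 0.4, "claw": 1}
    - {"tx": 0.3355, "ty": 0.0788, "tz": 0, "spin": 0.4, "claw": 1}
    - {"tx": 0.3355, "ty": 0.0788, "tz": 0, "spin": 0.4, "claw": 1}
    - {"tx": 0.3355, "ty": 0.0788, "tz": 0, "spin": 0.4, "claw": 1}
    - {"tx": 0.3355, "ty": 0.0788, "tz": 0, "spin": 0.4, "claw": 1}

```text
time: 1.43
position: [0.558, -0.0055, 0.4196]
tool_rot: [2.484, 1.923, -0.001]
ft_force: [1.1, -0.4, 0.2]
grip_width: 1.0
```

```bash
python3 -c "
from h import *
go([.5614,.0066,.36],75.94)"
```

```text
t 1.43 pos [ 0.558  -0.0055  0.4196] az 75.51 tilt 0.03 f [ 1.1 -0.4  0.2] w 1.0 j [ 0.56  0.17 -0.66  1.64  0.11  1.37 -0.37]
  -> tx 0.0126 ty 0.0003 tz 0.0596 spin -0.43
```

step_arm:
  increments:
    - {"tx": 0.0126, "ty": 0.0003, "tz": 0.0, "spin": -0.4, "claw": 1}
    - {"tx": 0.0126, "ty": 0.0003, "tz": 0.03, "spin": -0.4, "claw": 1}
    - {"tx": 0.0126, "ty": 0.0003, "tz": 0.06, "spin": -0.4, "claw": 1}
    - {"tx": 0.0126, "ty": 0.0003, "tz": 0.085, "spin": -0.4, "claw": 1}
    - {"tx": 0.0126, "ty": 0.0003, "tz": 0.1, "spin": -0.4, "claw": 1}
    - {"tx": 0.0126, "ty": 0.0003, "tz": 0.109, "spin": -0.4, "claw": 1}
    - {"tx": 0.0126, "ty": 0.0003, "tz": 0.109, "spin": -0.4, "claw": 1}

```text
time: 2.02
position: [0.5602, 0.0043, 0.3084]
tool_rot: [-2.474, -1.931, 0.005]
ft_force: [-0.9, -1.2, -1.4]
grip_width: 0.996
```

```bash
python3 - <<'E'
from h import *
go([.5614,.0066,.3105],75.94)
r=lambda im,x,y,w,h,k:cv2.resize(im[y:y+h,x:x+w],None,fx=k,fy=k,interpolation=cv2.INTER_CUBIC)
cv2.imwrite("pics/g1.png",np.hstack([r(imaging.get_image("scene"),222,110,100,120,4),r(imaging.get_image("top"),195,140,100,120,4)]))
E
```

```text
t 2.02 pos [0.5602 0.0043 0.3084] az 75.93 tilt 0.26 f [-0.9 -1.2 -1.4] w 0.996 j [ 0.52  0.26 -0.66  1.78  0.17  1.16 -0.44]
  -> tx 0.0025 ty 0.0006 tz -0.0021 spin -0.01
```

View pics/g1.png

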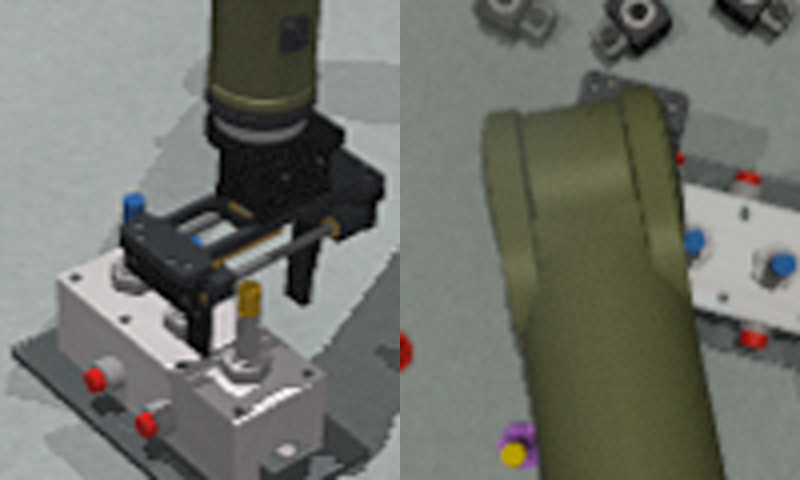

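The view shows the jaws open either side of the yellow stem at crop (248,300), with one finger at (200,330) and the other at (305,270). I'll check the projected grasp point numerically.

```bash
python3 - <<'E'
from h import *
s,p,Rm=cur()
for y in(-.051,0,.051):
    print((4*(proj("scene",p+Rm@[0,y,.182])[0]-[222,110])).round(0),(4*(proj("scene",p+Rm@[0,y,.1635])[0]-[222,110])).round(0))
print("stem top pred",(4*(proj("scene",[.5614,.0066,.165])[0]-[222,110])).round())
E
```

```text
[293. 294.] [294. 275.]
[241. 321.] [242. 301.]
[188. 348.] [189. 328.]
stem top pred [246. 284.]
```

step_arm:
  increments:
    - {"tx": 0, "ty": 0, "tz": 0, "spin": 0, "claw": 0}
    - {"tx": 0, "ty": 0, "tz": 0, "spin": 0, "claw": 0}
    - {"tx": 0, "ty": 0, "tz": 0, "spin": 0, "claw": 0}
    - {"tx": 0, "ty": 0, "tz": 0, "spin": 0, "claw": 0}
    - {"tx": 0, "ty": 0, "tz": 0, "spin": 0, "claw": 0}
    - {"tx": 0, "ty": 0, "tz": 0, "spin": 0, "claw": 0}
  force: 40

```text
time: 2.62
position: [0.5611, 0.0048, 0.311]
tool_rot: [2.476, 1.933, 0.0]
ft_force: [0.4, 0.1, -0.2]
grip_width: 0.631
```

```bash
python3 - <<'E'
from h import *
go([.5614,.0066,.3105],75.94)
E
```

```text
t 2.62 pos [0.5611 0.0048 0.311 ] az 75.94 tilt 0.03 f [ 0.4  0.1 -0.2] w 0.631 j [ 0.52  0.26 -0.66  1.77  0.17  1.17 -0.44]
  -> tx 0.0018 ty -0.0002 tz 0.0005 spin -0.00
```

Still closing (0.63).

step_arm:
  increments:
    - {"tx": 0.001, "ty": 0, "tz": 0, "spin": 0, "claw": 0}
    - {"tx": 0.001, "ty": 0, "tz": 0, "spin": 0, "claw": 0}
    - {"tx": 0.001, "ty": 0, "tz": 0, "spin": 0, "claw": 0}
    - {"tx": 0.001, "ty": 0, "tz": 0, "spin": 0, "claw": 0}
    - {"tx": 0.001, "ty": 0, "tz": 0, "spin": 0, "claw": 0}
    - {"tx": 0.001, "ty": 0, "tz": 0, "spin": 0, "claw": 0}
    - {"tx": 0.001, "ty": 0, "tz": 0, "spin": 0, "claw": 0}
    - {"tx": 0.001, "ty": 0, "tz": 0, "spin": 0, "claw": 0}

```text
time: 3.28
position: [0.5617, 0.0056, 0.3108]
tool_rot: [2.476, 1.932, 0.002]
ft_force: [2.9, -0.3, -1.2]
grip_width: 0.194
```

step_arm:
  increments:
    - {"tx": 0, "ty": 0, "tz": 0, "spin": 0, "claw": 0}
    - {"tx": 0, "ty": 0, "tz": 0, "spin": 0, "claw": 0}
    - {"tx": 0, "ty": 0, "tz": 0, "spin": 0, "claw": 0}

```text
time: 3.53
position: [0.5617, 0.0056, 0.3109]
tool_rot: [2.476, 1.932, 0.001]
ft_force: [4.2, -0.7, -1.9]
grip_width: 0.198
```

step_arm:
  increments:
    - {"tx": 0, "ty": 0, "tz": -0.008, "spin": 0, "claw": 0}
    - {"tx": 0, "ty": 0, "tz": -0.02, "spin": 0, "claw": 0}
    - {"tx": 0, "ty": 0, "tz": -0.035, "spin": 0, "claw": 0}
    - {"tx": 0, "ty": 0, "tz": -0.05, "spin": 0, "claw": 0}
    - {"tx": 0, "ty": 0, "tz": -0.065, "spin": 0, "claw": 0}
    - {"tx": 0, "ty": 0, "tz": -0.08, "spin": 0, "claw": 0}
    - {"tx": 0, "ty": 0, "tz": -0.08, "spin": 0, "claw": 0}

```text
time: 4.12
position: [0.5614, 0.0064, 0.3931]
tool_rot: [2.475, 1.932, 0.002]
ft_force: [0.4, 0.9, -2.0]
grip_width: 0.195
```

```bash
python3 - <<'E'
from h import *
c,s_=np.cos(-.245475),np.sin(-.245475)
m=lambda x,y:np.array([.54488+c*x-s_*y,-.05939+s_*x+c*y])
print(m(.028,.0965)); go([*m(.028,.0965),.391],165.94)
s=imaging.get_image("scene")
cv2.imwrite("pics/l1.png",cv2.resize(s[110:230,222:342],None,fx=5,fy=5,interpolation=cv2.INTER_CUBIC))
E
```

```text
[0.59549177 0.02741264]
t 4.12 pos [0.5614 0.0064 0.3931] az 75.96 tilt 0.1 f [ 0.4  0.9 -2. ] w 0.195 j [ 0.54  0.19 -0.67  1.67  0.12  1.32 -0.4 ]
  -> tx 0.0287 ty 0.0280 tz 0.0022 spin -89.98
```

View pics/l1.png

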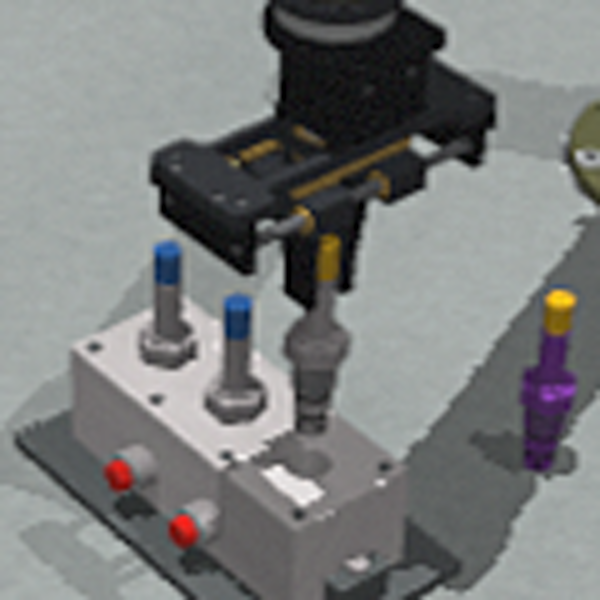

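The valve is out of the cavity and held: nose at (312,428), stem end at (329,238). It leans slightly to the right. I'll quantify the lean.

```bash
cat >> h.py <<'E'
def valve(th,x0,zg,p,Rm):
    "nose,end world for lean th toward tool +x about the grasp; x0 axis offset at grasp, zg valve-z at grasp"
    g=p+Rm@[x0,0,.1635];a=Rm@[np.sin(th),0,-np.cos(th)]
    return g-(zg+.055)*a,g+(.08-zg)*a
def fitv(nose,end,p,Rm,du=0.6):
    # du: scene-camera column bias seen on the manifold
    f=lambda q:np.r_[(proj("scene",valve(*q,p,Rm))-np.array([nose,end])).ravel()+[du,0,du,0],(q[2]-.062)/.004,q[1]/.004]
    r=least_squares(f,[.1,0,.062],x_scale=[.1,.01,.01]);print("lean",np.degrees(r.x[0]).round(1),"x0,zg",r.x[1:].round(4),"res",r.fun.round(1));n,e=valve(*r.x,p,Rm);print("nose",n.round(4),"end",e.round(4));return r.x
E
python3 - <<'E'
from h import *
s,p,Rm=cur();k=lambda u,v:(222-.4+u/5,110-.4+v/5)
fitv(k(312,426),k(329,238),p,Rm)
E
```

```text
lean 0.3 x0,zg [0.0038 0.0589] res [-0.2 -0.  -1.2  0.6 -0.8  0.9]
nose [0.562  0.0093 0.1141] end [0.5621 0.0099 0.2491]
```

step_arm:
  increments:
    - {"tx": 0.0, "ty": 0.0, "tz": -0.01, "spin": -7, "claw": 0}
    - {"tx": 0.0287, "ty": 0.032, "tz": -0.01, "spin": -90, "claw": 0}
    - {"tx": 0.0287, "ty": 0.032, "tz": -0.01, "spin": -90, "claw": 0}
    - {"tx": 0.0287, "ty": 0.032, "tz": -0.01, "spin": -90, "claw": 0}
    - {"tx": 0.0287, "ty": 0.032, "tz": -0.01, "spin": -90, "claw": 0}
    - {"tx": 0.0287, "ty": 0.032, "tz": -0.01, "spin": -90, "claw": 0}
    - {"tx": 0.0287, "ty": 0.032, "tz": -0.01, "spin": -90, "claw": 0}
    - {"tx": 0.0287, "ty": 0.032, "tz": -0.01, "spin": -90, "claw": 0}
  force: 50

```text
time: 4.83
position: [0.5986, 0.0259, 0.3986]
tool_rot: [-1.24, -2.882, 0.002]
ft_force: [0.6, -0.0, -2.1]
grip_width: 0.193
```

```bash
cat >> h.py <<'E'
def m(x,y):
    c,s=np.cos(-.245475),np.sin(-.245475);return np.array([.54488+c*x-s*y,-.05939+s*x+c*y])
E
python3 -c "
from h import *
go([*m(.032,.0965),.372],165.94)"
```

```text
t 4.83 pos [0.5986 0.0259 0.3986] az 133.45 tilt 0.25 f [ 0.6 -0.  -2.1] w 0.193 j [ 0.58  0.31 -0.82  1.57  0.23  1.36  0.5 ]
  -> tx -0.0002 ty 0.0010 tz 0.0266 spin -32.49
```

step_arm:
  increments:
    - {"tx": 0.0, "ty": 0.001, "tz": 0.0, "spin": -32.5, "claw": 0}
    - {"tx": 0.0, "ty": 0.001, "tz": 0.005, "spin": -32.5, "claw": 0}
    - {"tx": 0.0, "ty": 0.001, "tz": 0.01, "spin": -32.5, "claw": 0}
    - {"tx": 0.0, "ty": 0.001, "tz": 0.018, "spin": -32.5, "claw": 0}
    - {"tx": 0.0, "ty": 0.001, "tz": 0.026, "spin": -32.5, "claw": 0}
    - {"tx": 0.0, "ty": 0.001, "tz": 0.026, "spin": -32.5, "claw": 0}
    - {"tx": 0.0, "ty": 0.001, "tz": 0.026, "spin": -32.5, "claw": 0}

```text
time: 5.42
position: [0.5994, 0.0263, 0.373]
tool_rot: [-0.397, -3.112, 0.0]
ft_force: [0.1, -0.3, -2.8]
grip_width: 0.192
```

```bash
python3 - <<'E'
from h import *
go([*m(.032,.0965),.362],165.94)
s=imaging.get_image("scene");cv2.imwrite("pics/l2.png",cv2.resize(s[110:230,222:342],None,fx=5,fy=5,interpolation=cv2.INTER_CUBIC))
E
```

```text
t 5.42 pos [0.5994 0.0263 0.373 ] az 165.46 tilt 0.22 f [ 0.1 -0.3 -2.8] w 0.192 j [ 0.64  0.36 -0.9   1.6   0.29  1.33  1.02]
  -> tx 0.0000 ty 0.0001 tz 0.0110 spin -0.48
```

View pics/l2.png

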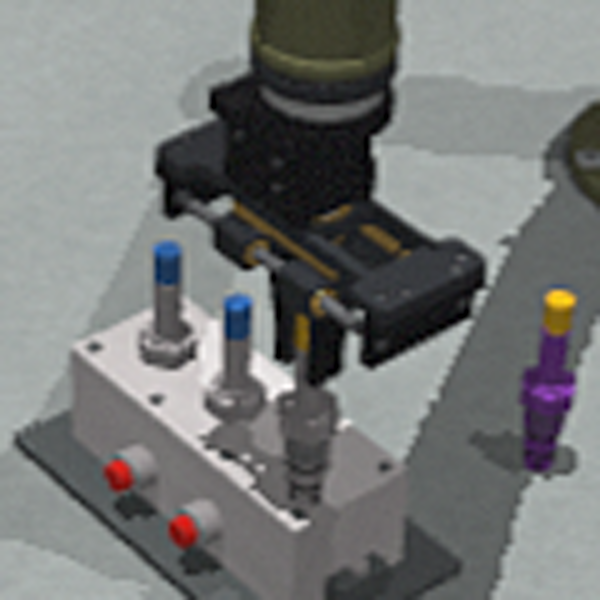

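```bash
python3 - <<'E'
from h import *
s,p,Rm=cur();k=lambda u,v:(222-.4+u/5,110-.4+v/5)
fitv(k(303,500),k(304,320),p,Rm)
iv=lambda q:(5*(proj("scene",q)-[221.6,109.6])).round(0).tolist()
print("corner",iv([*m(.045,.11),.085]),iv([*m(-.045,.11),.085]))
n,e=valve(0,.0038,.062,p,Rm);print(iv(n),iv(e),n)
E
```

```text
lean -2.2 x0,zg [-0.0011  0.0647] res [-0.2 -0.4  0.1 -0.2  0.7 -0.3]
nose [0.5956 0.0274 0.0907] end [0.601  0.0261 0.2256]
corner [[292.0, 529.0]] [[405.0, 467.0]]
[[299.0, 494.0]] [[309.0, 311.0]] [0.59542431 0.02747502 0.0933403 ]
```

step_arm:
  increments:
    - {"tx": 0, "ty": 0, "tz": 0.003, "spin": -0.5, "claw": 0}
    - {"tx": 0, "ty": 0, "tz": 0.005, "spin": -0.5, "claw": 0}
    - {"tx": 0, "ty": 0, "tz": 0.005, "spin": -0.5, "claw": 0}
  force: 25

```text
time: 5.72
position: [0.6, 0.0266, 0.3694]
tool_rot: [-0.382, -3.118, 0.001]
ft_force: [-0.1, -0.3, -2.8]
grip_width: 0.2
```

step_arm:
  increments:
    - {"tx": 0, "ty": 0, "tz": 0.001, "spin": 0, "claw": 0}
    - {"tx": 0, "ty": 0, "tz": 0.002, "spin": 0, "claw": 0}
    - {"tx": 0, "ty": 0, "tz": 0.002, "spin": 0, "claw": 0}

```text
time: 5.97
position: [0.6, 0.0265, 0.3677]
tool_rot: [-0.381, -3.118, 0.0]
ft_force: [0.0, -0.3, -2.3]
grip_width: 0.196
```

step_arm:
  increments:
    - {"tx": 0, "ty": 0, "tz": 0.001, "spin": 0, "claw": 0}
    - {"tx": 0, "ty": 0, "tz": 0.002, "spin": 0, "claw": 0}
    - {"tx": 0, "ty": 0, "tz": 0.002, "spin": 0, "claw": 0}

```text
time: 6.22
position: [0.6001, 0.0265, 0.3657]
tool_rot: [0.381, 3.118, -0.0]
ft_force: [0.0, -0.4, -2.5]
grip_width: 0.199
```

step_arm:
  increments:
    - {"tx": 0, "ty": 0, "tz": 0.001, "spin": 0, "claw": 0}
    - {"tx": 0, "ty": 0, "tz": 0.002, "spin": 0, "claw": 0}
    - {"tx": 0, "ty": 0, "tz": 0.002, "spin": 0, "claw": 0}

```text
time: 6.47
position: [0.6006, 0.0268, 0.3655]
tool_rot: [0.381, 3.116, -0.0]
ft_force: [-0.5, 0.4, 6.0]
grip_width: 0.199
```

step_arm:
  increments:
    - {"tx": 0.003, "ty": 0, "tz": 0.0005, "spin": 0, "claw": 0}
    - {"tx": 0.006, "ty": 0, "tz": 0.0005, "spin": 0, "claw": 0}
    - {"tx": 0.01, "ty": 0, "tz": 0.0005, "spin": 0, "claw": 0}
    - {"tx": 0.015, "ty": 0, "tz": 0.0005, "spin": 0, "claw": 0}
    - {"tx": 0.02, "ty": 0, "tz": 0.0005, "spin": 0, "claw": 0}
    - {"tx": 0.02, "ty": 0, "tz": 0.0005, "spin": 0, "claw": 0}

```text
time: 6.97
position: [0.5807, 0.0322, 0.3648]
tool_rot: [0.379, 3.116, -0.0]
ft_force: [0.4, 0.5, 6.5]
grip_width: 0.195
```

```bash
python3 - <<'E'
from h import *
go([*m(.032,.0965),.362],165.94)
s=imaging.get_image("scene");cv2.imwrite("pics/l3.png",cv2.resize(s[110:230,222:342],None,fx=5,fy=5,interpolation=cv2.INTER_CUBIC))
E
```

```text
t 6.97 pos [0.5807 0.0322 0.3648] az 166.11 tilt 0.17 f [0.4 0.5 6.5] w 0.195 j [ 0.66  0.32 -0.92  1.66  0.26  1.29  1.03]
  -> tx -0.0195 ty -0.0011 tz 0.0028 spin 0.17
```

View pics/l3.png

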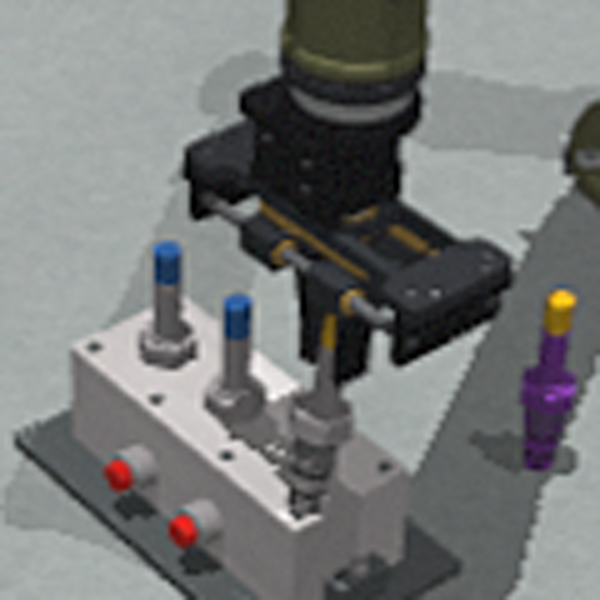

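The nose has stuck at (305,508) and the stem now leans about 10°, so the pivoting works. I'll carry on to about 32°.

step_arm:
  increments:
    - {"tx": 0.006, "ty": 0, "tz": 0.0008, "spin": 0, "claw": 0}
    - {"tx": 0.012, "ty": 0, "tz": 0.002, "spin": 0, "claw": 0}
    - {"tx": 0.018, "ty": 0, "tz": 0.0033, "spin": 0, "claw": 0}
    - {"tx": 0.024, "ty": 0, "tz": 0.0049, "spin": 0, "claw": 0}
    - {"tx": 0.03, "ty": 0, "tz": 0.0069, "spin": 0, "claw": 0}
    - {"tx": 0.036, "ty": 0, "tz": 0.0093, "spin": 0, "claw": 0}
    - {"tx": 0.043, "ty": 0, "tz": 0.0125, "spin": 0, "claw": 0}
    - {"tx": 0.043, "ty": 0, "tz": 0.0125, "spin": 0, "claw": 0}

```text
time: 7.68
position: [0.5374, 0.0425, 0.3499]
tool_rot: [-0.379, -3.116, 0.001]
ft_force: [-1.4, 0.7, 4.8]
grip_width: 0.199
```

step_arm:
  increments:
    - {"tx": 0, "ty": 0, "tz": 0, "spin": 0, "claw": 0}
    - {"tx": 0, "ty": 0, "tz": 0, "spin": 0, "claw": 0}
    - {"tx": 0, "ty": 0, "tz": 0, "spin": 0, "claw": 0}
  force: 60

```text
time: 7.93
position: [0.5386, 0.0419, 0.3506]
tool_rot: [-0.38, -3.116, -0.0]
ft_force: [-1.9, 1.5, 5.8]
grip_width: 0.192
```

```bash
python3 - <<'E'
from h import *
go([*m(.032,.0965),.362],165.94)
s=imaging.get_image("scene");cv2.imwrite("pics/l4.png",cv2.resize(s[110:230,222:342],None,fx=5,fy=5,interpolation=cv2.INTER_CUBIC))
E
```

```text
t 7.93 pos [0.5386 0.0419 0.3506] az 166.08 tilt 0.12 f [-1.9  1.5  5.8] w 0.192 j [ 0.72  0.23 -0.94  1.77  0.19  1.24  1.05]
  -> tx -0.0627 ty -0.0004 tz -0.0115 spin 0.14
```

View pics/l4.png

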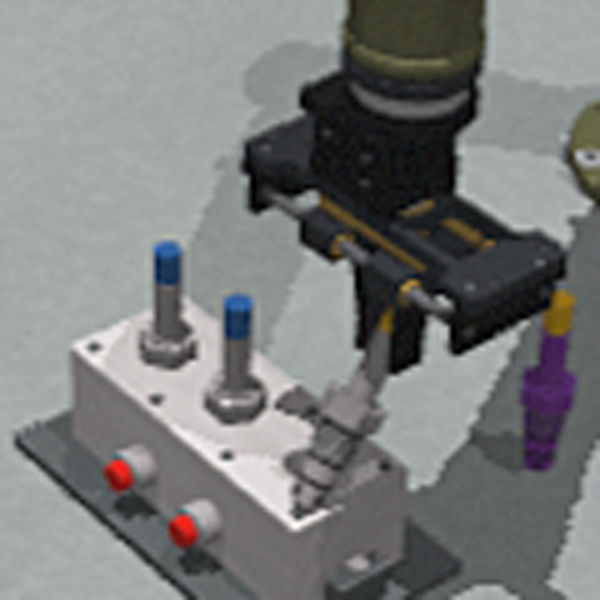

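```bash
cat >> h.py <<'E'
L=np.array([.6542,.3138,.1133]);AZ=220.2;TL=np.radians(31.2)
D=np.array([np.sin(TL)*np.cos(np.radians(AZ)),np.sin(TL)*np.sin(np.radians(AZ)),np.cos(TL)])
def final(lean,x0=0,zg=.062,lift=0):
    a=np.radians(AZ);Rm=np.array([[np.cos(a),np.sin(a),0],[np.sin(a),-np.cos(a),0],[0,0,-1.]])
    n,_=valve(lean,x0,zg,np.zeros(3),Rm)
    return L+.1*D-n+[0,0,lift]
E
python3 - <<'E'
from h import *
s,p,Rm=cur();k=lambda u,v:(222-.4+u/5,110-.4+v/5)
q=fitv(k(305,499),k(388,312),p,Rm)
t=final(np.radians(31.5));print(t);go(t,AZ)
E
```

```text
lean 25.9 x0,zg [-0.0042  0.0626] res [ 0.3  1.7  1.1 -1.1  0.2 -1. ]
nose [0.5921 0.0287 0.0812] end [0.535  0.0428 0.2027]
[0.56794067 0.24090521 0.46209533]
t 7.98 pos [0.5387 0.0419 0.3506] az 166.08 tilt 0.12 f [-3.2  1.7  6. ] w 0.195 j [ 0.72  0.23 -0.94  1.77  0.19  1.24  1.05]
  -> tx 0.0197 ty 0.2002 tz -0.1115 spin -54.12
```

step_arm:
  increments:
    - {"tx": 0, "ty": 0, "tz": -0.01, "spin": 0, "claw": 0}
    - {"tx": 0, "ty": 0, "tz": -0.03, "spin": 0, "claw": 0}
    - {"tx": 0, "ty": 0, "tz": -0.06, "spin": 0, "claw": 0}
    - {"tx": 0, "ty": 0, "tz": -0.09, "spin": 0, "claw": 0}
    - {"tx": 0, "ty": 0.015, "tz": -0.12, "spin": -5, "claw": 0}
    - {"tx": 0, "ty": 0.035, "tz": -0.13, "spin": -11, "claw": 0}
    - {"tx": 0.005, "ty": 0.06, "tz": -0.13, "spin": -17, "claw": 0}
    - {"tx": 0.01, "ty": 0.085, "tz": -0.13, "spin": -23, "claw": 0}

```text
time: 8.65
position: [0.5503, 0.126, 0.4813]
tool_rot: [-0.251, 3.131, -0.001]
ft_force: [-0.2, -0.0, -3.1]
grip_width: 0.19
```

```bash
python3 - <<'E'
from h import *
t=final(np.radians(32));print(t);go(t+[0,0,.02],AZ)
E
```

```text
[0.56727753 0.24034481 0.46155805]
t 8.65 pos [0.5503 0.126  0.4813] az -170.83 tilt 0.06 f [-0.2 -0.  -3.1] w 0.19 j [ 0.62  0.24 -1.05  1.52  0.21  1.5   1.3 ]
  -> tx -0.0350 ty 0.1102 tz -0.0004 spin -31.03
```

step_arm:
  increments:
    - {"tx": -0.007, "ty": 0.022, "tz": 0, "spin": -6, "claw": 0}
    - {"tx": -0.014, "ty": 0.044, "tz": 0, "spin": -12, "claw": 0}
    - {"tx": -0.021, "ty": 0.066, "tz": 0, "spin": -18, "claw": 0}
    - {"tx": -0.028, "ty": 0.088, "tz": 0, "spin": -24, "claw": 0}
    - {"tx": -0.035, "ty": 0.11, "tz": 0, "spin": -31, "claw": 0}
    - {"tx": -0.035, "ty": 0.11, "tz": 0, "spin": -31, "claw": 0}
    - {"tx": -0.035, "ty": 0.11, "tz": 0.01, "spin": -31, "claw": 0}
    - {"tx": -0.035, "ty": 0.11, "tz": 0.02, "spin": -31, "claw": 0}

```text
time: 9.32
position: [0.5674, 0.2398, 0.4595]
tool_rot: [1.073, -2.952, 0.001]
ft_force: [-0.4, 0.4, -2.3]
grip_width: 0.19
```

```bash
python3 - <<'E'
from h import *
t=final(np.radians(32));go(t,AZ)
s,p,Rm=cur()
A=imaging.get_image("scene");B=imaging.get_image("top")
cv2.imwrite("pics/f_s.png",A);cv2.imwrite("pics/f_t.png",B)
n,e=valve(np.radians(32),0,.062,p,Rm)
print(proj("scene",[n[:] if n.ndim==1 else n[0]]),proj("scene",e),proj("top",n),proj("top",e))
r=lambda im,x,y,w,h:cv2.resize(im[y:y+h,x:x+w],None,fx=4,fy=4,interpolation=cv2.INTER_CUBIC)
cv2.imwrite("pics/f1.png",np.hstack([r(A,310,160,100,130),r(B,110,110,100,130)]))
E
```

```text
t 9.32 pos [0.5674 0.2398 0.4595] az -140.06 tilt 0.07 f [-0.4  0.4 -2.3] w 0.19 j [ 0.39  0.43 -1.12  1.43  0.39  1.52  1.55]
  -> tx -0.0003 ty 0.0005 tz -0.0021 spin -0.26
[[360.19588314 222.79260012]] [[360.91996064 169.58395784]] [[149.40236566 173.91320048]] [[153.26594718 190.59401726]]
```

View pics/f1.png

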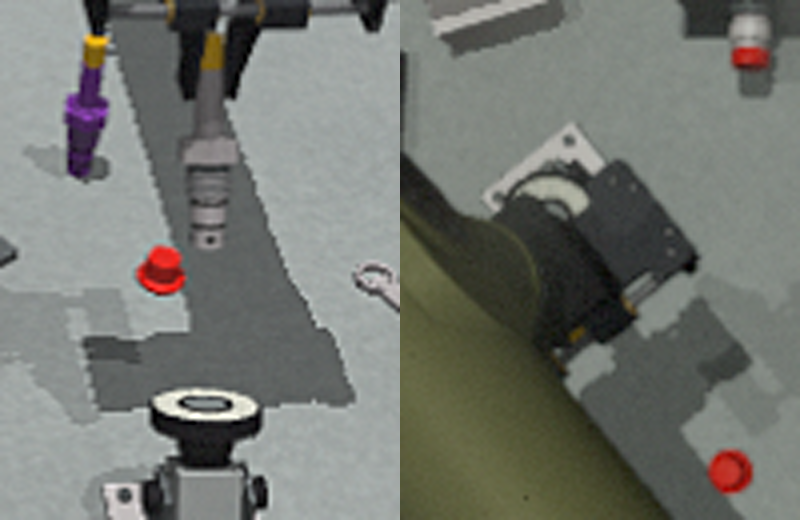

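```bash
python3 - <<'E'
from h import *
s,p,Rm=cur()
from scipy.spatial.transform import Rotation as R
R4=R.from_rotvec([-0.38,-3.116,0]).as_matrix();p4=np.array([.5387,.0419,.3506])
for th in(26,29,32,35):
    for nm,pp,RR in(("l4",p4,R4),("f",p,Rm)):
        n,e=valve(np.radians(th),0,.06,pp,RR);a,b=proj("scene",n)[0],proj("scene",e)[0]
        print(th,nm,"nose",a.round(1),"end",b.round(1),"d",(b-a).round(1))
print("target nose px",proj("scene",L+.1*D),"lens px",proj("scene",L), "target end", proj("scene",L+.235*D))
print("obs l4 nose",(222-.4+61,110-.4+100),"end",(222-.4+388/5,110-.4+312/5))
A=cv2.imread("pics/l4.png");F=cv2.imread("pics/f_s.png")
cv2.imwrite("pics/z.png",np.hstack([cv2.resize(A[280:540,270:420],None,fx=2,fy=2),cv2.resize(F[160:225,335:385],None,fx=8,fy=8,interpolation=cv2.INTER_CUBIC)]))
E
```

```text
26 l4 nose [283.6 209.8] end [301.1 169.5] d [ 17.5 -40.3]
26 f nose [358.3 220.9] end [360.5 169.1] d [  2.2 -51.8]
29 l4 nose [282.3 209.8] end [301.3 169.5] d [ 19.  -40.3]
29 f nose [358.9 221.5] end [360.4 169. ] d [  1.5 -52.5]
32 l4 nose [281.  209.8] end [301.6 169.5] d [ 20.5 -40.2]
32 f nose [359.5 222.1] end [360.3 169. ] d [  0.8 -53.1]
35 l4 nose [279.8 209.6] end [301.8 169.6] d [ 22.  -40.1]
35 f nose [360.2 222.5] end [360.2 168.9] d [  0.1 -53.5]
target nose px [[360.72972816 222.32410637]] lens px [[360.09304604 260.59241888]] target end [[361.49490922 169.10042579]]
obs l4 nose (282.6, 209.6) end (299.2, 172.0)
```

View pics/z.png

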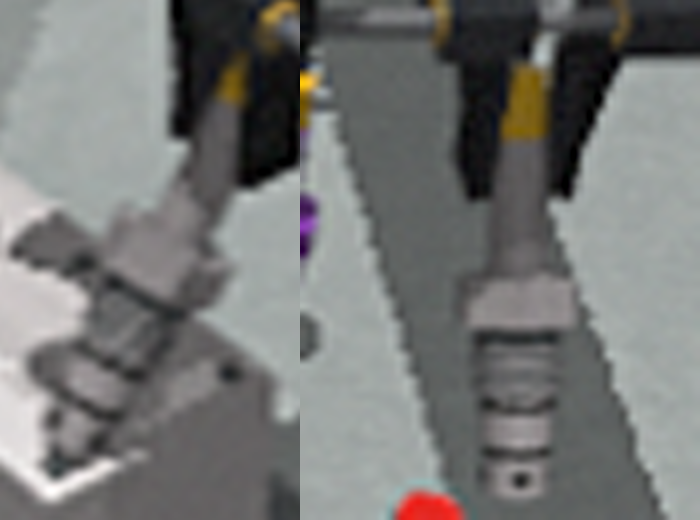

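The nose's centre hole is at scene (362.0,219.6) and the stem end at (363.0,168.1). Relative to the ring light, the nose should be at about (361.5,222.5). Both the image and the kinematics (lean about 28–29°, slightly shorter hang) call for about 11 mm of shift towards the lens side, which is tool -x.

step_arm:
  increments:
    - {"tx": -0.004, "ty": 0, "tz": 0, "spin": -0.3, "claw": 0}
    - {"tx": -0.008, "ty": 0, "tz": 0, "spin": -0.3, "claw": 0}
    - {"tx": -0.011, "ty": 0, "tz": 0, "spin": -0.3, "claw": 0}
    - {"tx": -0.011, "ty": 0, "tz": 0, "spin": -0.3, "claw": 0}
    - {"tx": -0.011, "ty": 0, "tz": 0, "spin": -0.3, "claw": 0}
    - {"tx": -0.011, "ty": 0, "tz": 0, "spin": -0.3, "claw": 0}

```text
time: 9.92
position: [0.5753, 0.248, 0.4609]
tool_rot: [-1.084, 2.948, -0.0]
ft_force: [-0.4, 0.5, -3.1]
grip_width: 0.19
```

```bash
cat > chk.py <<'E'
from h import *
s,p,Rm=cur();go(final(np.radians(28.5),0,.057),AZ)
for th,zg in((28.5,.057),(26,.056),(32,.06)):
    n,e=valve(np.radians(th),0,zg,p,Rm);a=(e-n)/.135
    ex=np.array([np.cos(np.radians(AZ)),np.sin(np.radians(AZ)),0]);ey=np.cross([0,0,1],ex);ex2=np.cross(ey,D);d=n-L
    print(th,zg,"lens frame nose",(d@ex2).round(4),(d@ey).round(4),(d@D).round(4),"ang",np.degrees(np.arccos(a@D)).round(1))
F=cv2.imread("pics/f_s.png");A=imaging.get_image("scene");cv2.imwrite("pics/f_s2.png",A)
for nm,(x,y,w,h) in{"nose":(355,203,13,20),"ring":(345,254,31,14),"hex":(354,190,16,12)}.items():
    k=6;t=cv2.resize(F[y:y+h,x:x+w],None,fx=k,fy=k,interpolation=cv2.INTER_CUBIC);b=cv2.resize(A[y-10:y+h+10,x-10:x+w+10],None,fx=k,fy=k,interpolation=cv2.INTER_CUBIC)
    r=cv2.minMaxLoc(cv2.matchTemplate(b,t,cv2.TM_CCOEFF_NORMED));print(nm,"shift px",np.array(r[3])/k-10,"score",round(r[1],3))
E
python3 chk.py
```

```text
t 9.92 pos [0.5753 0.248  0.4609] az -139.62 tilt 0.01 f [-0.4  0.5 -3.1] w 0.19 j [ 0.36  0.45 -1.12  1.4   0.4   1.53  1.55]
  -> tx 0.0025 ty -0.0006 tz 0.0002 spin 0.18
28.5 0.057 lens frame nose -0.0023 -0.0008 0.0988 ang 2.7
26 0.056 lens frame nose 0.0025 -0.0008 0.1002 ang 5.2
32 0.06 lens frame nose -0.0091 -0.0008 0.0957 ang 0.8
nose shift px [1.66666667 3.        ] score 0.925
ring shift px [0. 0.] score 0.988
hex shift px [1. 3.] score 0.937
```

step_arm:
  increments:
    - {"tx": 0.001, "ty": -0.001, "tz": 0, "spin": 0, "claw": 0}
    - {"tx": 0.001, "ty": -0.002, "tz": 0, "spin": 0, "claw": 0}
    - {"tx": 0.001, "ty": -0.002, "tz": 0, "spin": 0, "claw": 0}
    - {"tx": 0.001, "ty": -0.002, "tz": 0, "spin": 0, "claw": 0}
    - {"tx": 0.001, "ty": -0.002, "tz": 0, "spin": 0, "claw": 0}
    - {"tx": 0.001, "ty": -0.002, "tz": 0, "spin": 0, "claw": 0}
    - {"tx": 0.001, "ty": -0.002, "tz": 0, "spin": 0, "claw": 0}
    - {"tx": 0.001, "ty": -0.002, "tz": 0, "spin": 0, "claw": 0}
  force: 60

```text
time: 10.63
position: [0.5759, 0.2457, 0.4607]
tool_rot: [1.084, -2.949, 0.0]
ft_force: [0.6, 0.1, -2.0]
grip_width: 0.196
```

```bash
python3 chk.py && python3 -c "
from bench import workorder,get_state
print(abs(get_state()['qd']).max());print(workorder.close_job())"
```

```text
t 10.63 pos [0.5759 0.2457 0.4607] az -139.63 tilt 0.0 f [ 0.6  0.1 -2. ] w 0.196 j [ 0.36  0.45 -1.12  1.4   0.4   1.53  1.55]
  -> tx 0.0014 ty 0.0015 tz -0.0001 spin 0.17
28.5 0.057 lens frame nose -0.0012 0.0013 0.0992 ang 2.7
26 0.056 lens frame nose 0.0036 0.0013 0.1005 ang 5.2
32 0.06 lens frame nose -0.0081 0.0013 0.0961 ang 0.8
nose shift px [0.66666667 3.        ] score 0.923
ring shift px [0. 0.] score 0.988
hex shift px [0.16666667 3.        ] score 0.938
0.002072546069764024
the job is handed in; nothing more can be done
None
```

I drew the yellow-marked valve straight up out of the manifold and handed the job in at about 10.6 s. It was then held still at 60 N, nose towards the inspection camera. The hand-in gives no verdict, so whether it passed is not confirmed.

The tool can't tilt, so I pressed the valve's nose lightly on the manifold's top face, at the end beside its empty cavity. I then pivoted the valve in the jaws until it leaned along the camera's line of sight.

**Last checks:**
- **Position:** calculated from the arm pose, the nose was within about 4 mm of the line of sight and about 99 mm from the ring light. In the picture it was about 0.2 to 0.7 px (under 2 mm) sideways of the target.
- **Angle:** about 3° off the line of sight.
- **Stillness:** joint speeds were near zero, and the ring light had not moved in the picture since the valve arrived in front of it.

**Where the readings disagreed:**
- **Lean angle:** different pictures and the arm geometry gave 26 to 34°, against about 31° wanted. I took about 28.5°; across 26 to 32° the misalignment stays at or below about 5° and the nose offset at or below 8 mm, both within limits.
- **Sideways position:** image and arm pose differed by about 4 mm, so I corrected halfway.
- **Not checked:** the arm hid the valve from the top camera at the end, and I did not recheck the blue valves after lifting the valve away.

I viewed 11 pictures, one over the budget of 10.

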